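Free a sagging barrel bolt and hold the gate ajar

ROBOT

A 7-joint arm with a two-finger parallel gripper is mounted at the origin on a cart in front of the work surface, level with it; the furniture and walls round the work are solid. World frame = base frame: x ahead of the robot, y to its left, z up, the work surface at z = 0. Lengths are in m, angles in rad, forces in N, time in s.
With the tool pointing down it reaches from about 0.425 to 0.925 m from the base axis. Payload 6.8 kg.
Tool frame: the origin (TCP) lies on the centre line of the jaws, within the pads' length; the fingertips stand 25 mm ahead of it and the grasp point (between the pads) lies 6 mm ahead of it; z points along the fingers, y is the line along which they close (so a half turn about z gives the same grasp; the last joint's range is limited). The gripper opens to 85 mm and grips with 20 to 120 N. Pads are 22 mm wide; open, the fingers measure 114 mm over their backs; the gripper's body (76 mm by 85 mm) begins 54 mm behind the grasp point. The pads swing forward as they close: fully open they stand 13 mm farther back than shut.
Start: joints at [-1.264, 0.477, 0.022, 1.555, -0.011, 1.109, -0.083], TCP at [0.272, 0.618, 0.256] pointing down, gripper open.
Joint ranges: [-2.96, 2.96], [-0.34, 2.1], [-1.41, 1.46], [0.24, 2.44], [-1.37, 4.51], [0.17, 1.92], [-2.96, 2.96]. Speed limits (rad/s): [2.39, 2.39, 3.14, 3.14, 3.14, 3.14, 3.14].

INTERFACE

Orientations are given as a rotation vector (axis times angle).
In Python, from bench import telemetry, grab_frame, job gives the robot as it stands.
- The arm moves only by the tool apply_moves, never from a script. Its argument "rows" is a list of rows, each a list of 2 entries, a list of its own where there are three numbers: the shift along the tool's x, y, z each as a share of 250 mm, from -1 to 1, then the turn, a rotation vector about the tool's x, y, z each as a share of pi rad, from -1 to 1. A call has 1 to 10 rows; each row is the pose to reach, as a shift and turn from the pose commanded when the call began, along the tool's axes at that moment, turning the shorter way round; what a row does not reach only later rows make up. A row lasts 1/8 s, in which the tool goes at most 62.5 mm and 10.7 degrees, less where a joint would pass 70% of its speed; a pose out of reach is approached as far as the arm can. A call with a number of a shift or a turn outside -1 to 1 is refused whole. A call with a gripper value outside its range is refused whole. "jaw" is the gripper's target within -1 to 1 (fully open at 1, half-way at 0, shut at -1), set as the call begins (left out, the last holds). The fingers move at their own pace and stop on an object; "newtons" is the grip in N (left out, the last holds). Time passes only in rows, so rows that repeat a pose let the fingers close. It gives the time, the measured TCP pose, the force, the opening and the grip force at its end, in the units of the state.
- telemetry.get_obs(): the state, without advancing time (a new reading comes with each control period).
- grab_frame(name): name is "scene" or "top"; returns a dict with "frame" (420x560x3 uint8, red, green, blue), "vertical_fov" (degrees; the focal length in pixels is half the picture's height over the tangent of half this angle, whatever the lens; pixels are square), "cx", "cy" (the principal point, pixels), "k1" (the pictures are not rectified: a ray, as slopes to the right and down, at radius r is drawn at 1 + k1 r^2 times it, then the intrinsics apply), "origin" and "attitude" of the camera in the world. Camera axes: x right, y up, looking along -z (the intrinsics and any distortion apply to the point x, -y, -z); pixel columns grow to the right and rows downward; lengths in m; the calibration is good to about 2 mm. A picture is of the moment at which its call begins. There is no depth.
- job.hand_in(): hands the job in; it is judged then, once.
The state is a dict: "clock": time; "joints": joint angles; "qvel": joint speeds; "tau": joint torques, N m; "tcp_pos": TCP position; "orientation": TCP orientation; "contact_force": force on the tool from outside, world axes, zero at the start; "moment": the same for the moment, N m; "grip_width": finger opening in m; "gripper_force": force on a finger pad.
Only numpy, scipy, OpenCV 4.12 (cv2) and the standard library are available. Lean on these libraries where they do the work, as an engineer would, in place of code of your own. Each camera call takes 0.05 s, during which the arm holds its last target. There are 200 camera calls.

TASK

The brass barrel bolt on the little wooden gate hangs on one screw, so its end has sagged behind the bent-up lip of the keeper. Lift the bolt by its knob until it is about level, draw it over the lip and clear of the keeper, then pull the gate toward you and hold it ajar against its closing spring, its free edge about 10 cm out of the frame. Finish still holding it like that, with the bolt drawn, and leave the other tools and things on the bench where they lie.

Things in the scene. Friction and masses are not known exactly. Their poses are not given: they have to be found in the camera images.
- stand: fixed stand of the gate: plywood base 180 x 420 x 18 mm, two wooden posts (24 x 40 mm, top at 162 mm), centres 330 mm apart. Origin on the bench top midway between the posts; x points away from the front (which faces the robot, turned up to 0.35 rad), y along the shut gate to the robot's left, z up. Gate hinged on the right post (-y), steel keeper on the left post (+y)
- gate_leaf: the gate itself: light wooden frame with five steel bars, 280 mm wide, 20 mm thick, from 28 to 153 mm above the bench; it carries the bolt. Its frame coincides with that of the stand while the gate is shut and turns with the gate about the hinge
- gate (a joint): angle of the gate (rad): 0 shut, positive as the free (left) edge comes out of the frame toward the robot, up to 1.2. A spring closes it (0.5 Nm shut, 0.8 Nm at 0.4 rad), so it falls shut when let go. The free edge is 283 mm from the hinge: 10 cm out is 0.36 rad. The bolt in the keeper blocks it
- barrel (a joint): tilt of the whole bolt with its back plate about its one screw (rad): 0 fully sagged (left end 0.10 rad below level), 0.10 level, stop at 0.20; falls back when let go. The screw lies 30 mm right of the gate's middle, 130 mm above the bench; the knob of the bolt, not yet drawn, is 100 mm and the tip 208 mm left of it
- bolt (a joint): how far the brass bolt is drawn along its own length to the right, toward the hinge (m): 0 to 0.006 at the start, stop at 0.058. Clear of the keeper from 0.034 on. Friction about 1.5 N, it stays where drawn. Bolt and plate weigh about 0.22 kg
- knob (a point): centre of the brass ball knob, 22 mm in diameter, on an 8 mm stem 34 mm in front of the rod and 44 mm in front of the gate's face; free space beside, in front and above; pinch it from above across the gate's width. Sagged it is about 128 mm above the bench. Raised 7 mm it frees the bolt's end from the lip, 10 mm makes it level, 20 mm is the stop. Pulled to the right unlifted it jams on the lip
- bolt_tip (a point): middle of the left end of the bolt rod (10 mm in diameter); under this end hangs a nib 8 x 9 mm that reaches 17 mm below the rod's axis and catches behind the lip
- lip_top (a point): top edge of the bent-up lip of the keeper, 105 mm above the bench, 4 mm thick; the tip must pass over it to the right. Just right of the lip a strap 8 mm wide runs in front of the bolt, its right edge 147 mm left of the gate's middle
- gate_hinge (a point): point on the gate's upright hinge axis, 130 mm above the bench, at the right edge of the gate
- screwdriver_2: blue screwdriver, 230 mm, lying on the bench; leave alone. Origin under its middle
- tape_roll: roll of masking tape lying flat, 100 x 25 mm; leave alone. Origin under its middle
- offcut_oak: oak offcut 45 x 120 x 32 mm; leave alone. Origin under its middle

How it is judged:
By the outcome, as a careful person would: the job done as asked, in the order asked, and still so for the second after the job is handed in, while the arm keeps its last pose, push and grip.
It also fails if it takes over 32 s, if anything falls off the work surface, if the arm or the gripper's body presses on something with over 40 N, if the wrist force passes 120 N, or if a joint passes its speed limit or range.

## Working session

There is one attempt and no reset: what is moved stays moved. The work goes in short steps, Python scripts to look and compute and a tool call to move; the robot and the scene stay as the last step left them, time stands still between calls to the robot, and variables do not carry over. Pictures are saved under pics/ and viewed, at most 10 in all, crops included, and the job is handed in when it is done.

Besides the shell and the picture viewer there is one more tool, called after ">>>" by a JSON object that holds its "name" and its "arguments", one argument or row to a line. apply_moves: Moves the arm, as the interface text tells. Its arguments: {"type":"object","properties":{"rows":{"type":"array"},"jaw":{"type":"number"},"newtons":{"type":"number"}},"required":["rows"]}

```bash
mkdir -p pics
cat > h.py <<'E'
import numpy as np, cv2
from bench import telemetry, grab_frame, job
from scipy.spatial.transform import Rotation as R
def rot(a):
    a=np.array(a,float)
    if a.shape==(3,3): return a
    return (R.from_quat(a) if a.size==4 else R.from_rotvec(a)).as_matrix()
def ray(f,u,v):
    h,w=f['frame'].shape[:2]; fl=h/2/np.tan(np.radians(f['vertical_fov'])/2)
    K=np.array([[fl,0,f['cx']],[0,fl,f['cy']],[0,0,1]])
    p=cv2.undistortPoints(np.array([[[u,v]]],float),K,np.array([f['k1'],0,0,0.]))[0,0]
    d=rot(f['attitude'])@np.array([p[0],-p[1],-1]); return np.array(f['origin']),d/np.linalg.norm(d)
def onz(f,u,v,z):
    o,d=ray(f,u,v); return o+d*(z-o[2])/d[2]
def tri(f1,p1,f2,p2):
    o1,d1=ray(f1,*p1);o2,d2=ray(f2,*p2)
    s=np.linalg.lstsq(np.c_[d1,-d2],o2-o1,rcond=None)[0]
    a,b=o1+s[0]*d1,o2+s[1]*d2; return (a+b)/2,np.linalg.norm(a-b)
def save(f,n): cv2.imwrite('pics/'+n,f['frame'][:,:,::-1])
E
python3 - <<'E'
from h import *
print(telemetry.get_obs())
for n in('scene','top'):
    f=grab_frame(n);save(f,n+'1.png');print({k:v for k,v in f.items() if k!='frame'})
E
```

```text
{'clock': 0.0, 'joints': array([-1.26406053,  0.47781019,  0.02233147,  1.55646722, -0.01149146,
        1.10933317, -0.08314097]), 'qvel': array([ 1.39244224e-04, -2.60978430e-04,  6.85067883e-05, -3.15238974e-04,
        1.87398336e-03,  3.63891248e-04, -2.28755424e-03]), 'tau': array([ 4.67141635e-04, -5.96452045e+01,  1.60812624e+00, -2.81194675e+01,
        1.24586347e-02,  9.29083413e-03, -4.66557523e-06]), 'tcp_pos': array([0.27183339, 0.61722624, 0.25531212]), 'orientation': array([-6.46922193e-01, -3.07401093e+00,  2.94304130e-03]), 'contact_force': array([ 0.40171318, -0.06357652,  0.20428977]), 'moment': array([ 0.01171005, -0.01398303,  0.06389872]), 'gripper_force': 0.0, 'grip_width': 0.08544203286555224}
{'vertical_fov': 44.390937721120736, 'cx': 273.1858007513824, 'cy': 213.44833139177442, 'k1': 0.04262811509589414, 'origin': array([-0.03807458, -1.1247651 ,  1.17980426]), 'attitude': array([ 0.831612  , -0.22957924, -0.49337307])}
{'vertical_fov': 49.96073216241931, 'cx': 276.8530701159595, 'cy': 205.76134722305127, 'k1': -0.07505831196442857, 'origin': array([ 0.28132065, -0.0168734 ,  1.69050242]), 'attitude': array([ 0.13932365, -0.13760651, -1.55094306])}
```

View pics/scene1.png

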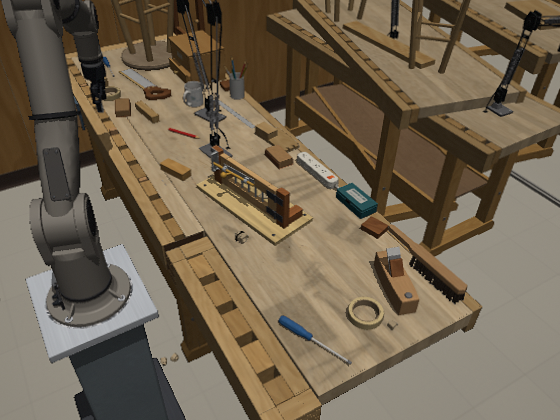

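View pics/top1.png

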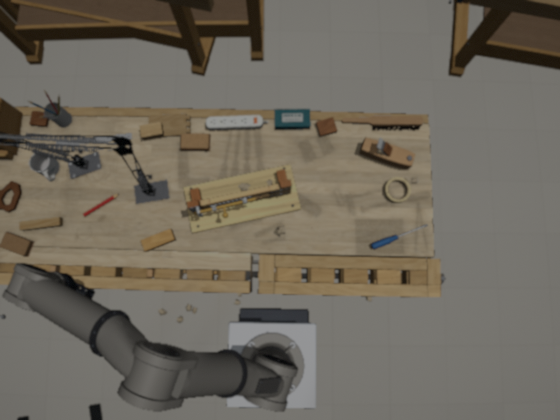

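The scene view shows the gate stand around (255,195). In the top view it is around (242,200), with the robot below and world +y to the left. I'll enlarge both.

Run:
```python
from h import *
a=cv2.imread('pics/scene1.png')[140:245,185:320];b=cv2.imread('pics/top1.png')[160:235,175:310]
a=cv2.resize(a,(800,622),interpolation=cv2.INTER_CUBIC)[:598];b=cv2.resize(b,(800,444),interpolation=cv2.INTER_CUBIC)
cv2.imwrite('pics/sc.png',a);cv2.imwrite('pics/tc.png',b)
```

```text
(no output)
```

View pics/sc.png

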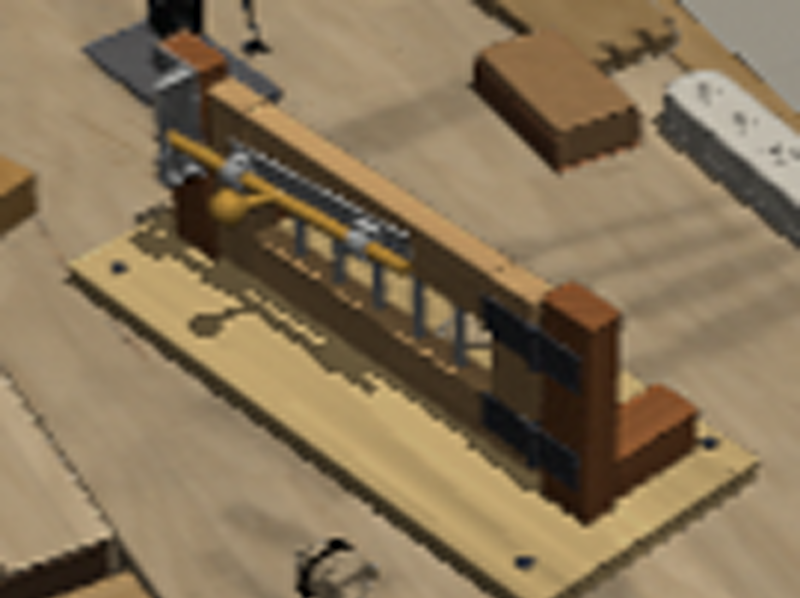

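View pics/tc.png

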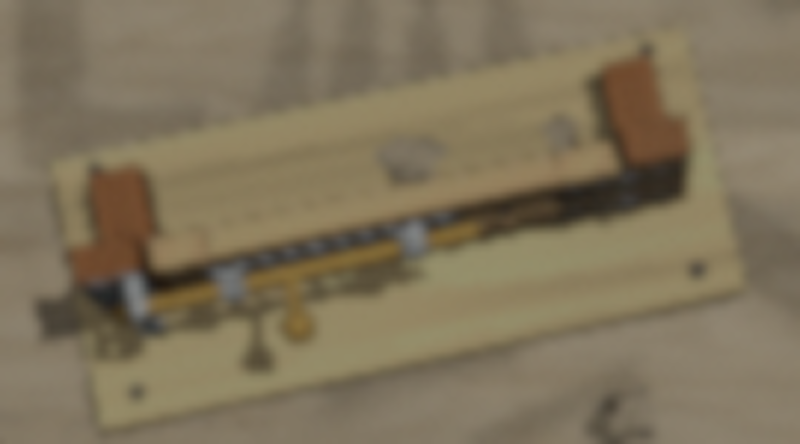

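In the scene crop the knob is at (228,207), and in the top crop at (298,324). The base's top-face corners in the top crop are (52,158), (685,28), (745,290) and (103,430).

Run:
```python
from h import *
s=grab_frame('scene');t=grab_frame('top');k=135/800
S=lambda u,v:(185+u*k-.4,140+v*k-.4); T=lambda u,v:(175+u*k-.4,160+v*k-.4)
print('knob',tri(s,S(228,207),t,T(298,324)), onz(t,*T(298,324),.128), onz(s,*S(228,207),.128))
c=np.array([onz(t,*T(*p),.018) for p in[(52,158),(685,28),(745,290),(103,430)]])
print(c, np.linalg.norm(c-np.roll(c,-1,0),axis=1),'centre',c.mean(0))
c2=np.array([onz(s,*S(*p),.018) for p in[(70,265),(760,465)]]);print('scene corners',c2)
d=(c[0]-c[1])+(c[3]-c[2]);print('yaw',np.arctan2(-d[0],d[1]))
print('rod L,R',tri(s,S(170,135),t,T(150,303)),tri(s,S(408,267),t,T(478,229)))
print('posts top',onz(t,*T(135,258),.162),onz(t,*T(655,140),.162),onz(s,*S(198,50),.162),onz(s,*S(582,303),.162))
o=telemetry.get_obs();print(rot(o['orientation']))
```

```text
knob (array([0.52631226, 0.16884413, 0.13087791]), np.float64(0.0007370260836297869)) [0.52711799 0.1690731  0.128     ] [0.52749135 0.17246202 0.128     ]
[[ 0.64993277  0.34468389  0.018     ]
 [ 0.74214988 -0.06137884  0.018     ]
 [ 0.57070951 -0.10123691  0.018     ]
 [ 0.47473603  0.30319287  0.018     ]] [0.41640236 0.17601269 0.41566134 0.18004278] centre [0.60938205 0.12131525 0.018     ]
scene corners [[ 0.47577449  0.30289354  0.018     ]
 [ 0.74245269 -0.06556498  0.018     ]]
yaw 0.22815008380136675
rod L,R (array([0.53570464, 0.25975047, 0.12245353]), np.float64(0.007399580692360881)) (array([0.58501072, 0.0631303 , 0.13585854]), np.float64(0.0009017648430187048))
posts top [0.55921021 0.26170731 0.162     ] [ 0.63427064 -0.04062076  0.162     ] [0.5620714  0.27870833 0.162     ] [ 0.63549031 -0.04049796  0.162     ]
[[-9.15183422e-01  4.03037430e-01 -3.66190281e-04]
 [ 4.03037584e-01  9.15182791e-01 -1.07873861e-03]
 [-9.96409943e-05 -1.13483214e-03 -9.99999351e-01]]
```

Both views agree on the knob at (0.526, 0.169, 0.130). The stand yaw is about 0.235 rad, and the lamp is well off the path.

>>> {"name": "apply_moves", "arguments": {
  "rows": [
    [[-0.25,-0.15,0],[0,0,-0.05]],
    [[-0.45,-0.3,0],[0,0,-0.1]],
    [[-0.65,-0.45,0],[0,0,-0.15]],
    [[-0.826,-0.615,0],[0,0,-0.207]],
    [[-0.826,-0.615,0],[0,0,-0.207]],
    [[-0.826,-0.615,0],[0,0,-0.207]]
  ],
  "jaw": 0.6,
  "newtons": 60
}}

```text
clock: 0.95
tcp_pos: [0.3992, 0.3936, 0.2564]
orientation: [-0.365, 3.12, 0.001]
contact_force: [0.5, -0.4, -0.2]
grip_width: 0.0682
gripper_force: 0.0
```

```bash
cat >> h.py <<'E'
def rel(target,yaw):
    "shares for a tool-down pose with tool y at world angle pi/2+yaw"
    o=telemetry.get_obs();A=rot(o['orientation']);p=o['tcp_pos']
    y=np.array([-np.sin(yaw),np.cos(yaw),0]);z=np.array([0,0,-1.]);x=np.cross(y,z)
    B=np.c_[x,y,z]; sh=A.T@(np.array(target)-p)/.25; tr=R.from_matrix(A.T@B).as_rotvec()/np.pi
    print('t',o['clock'],'p',p.round(4),'yaw',np.arctan2(-A[0,1],A[1,1]).round(3),'F',o['contact_force'].round(1),'w',o['grip_width'],o['gripper_force'],'shift',sh.round(3),'turn',tr.round(3))
E
python3 -c "
from h import *
rel([.526,.169,.21],.235)"
```

```text
t 0.95 p [0.3992 0.3936 0.2564] yaw 0.233 F [ 0.5 -0.4 -0.2] w 0.0682360437148256 0.0 shift [-0.286 -0.991  0.185] turn [ 0.     0.    -0.001]
```

>>> {"name": "apply_moves", "arguments": {
  "rows": [
    [[-0.07,-0.24,0],[0,0,0]],
    [[-0.14,-0.48,0],[0,0,0]],
    [[-0.21,-0.73,0.05],[0,0,0]],
    [[-0.286,-0.991,0.1],[0,0,0]],
    [[-0.286,-0.991,0.185],[0,0,0]],
    [[-0.286,-0.991,0.185],[0,0,0]]
  ]
}}

```text
clock: 1.7
tcp_pos: [0.5255, 0.1705, 0.2085]
orientation: [0.369, -3.116, 0.001]
contact_force: [-0.5, 0.7, -0.5]
grip_width: 0.0683
gripper_force: 0.0
```

Run:
```python
from h import *
rel([.526,.169,.136],.235)
s=grab_frame('scene')
cv2.imwrite('pics/s2.png',cv2.resize(s['frame'][120:240,180:320,::-1],(700,600),interpolation=cv2.INTER_CUBIC))
```

```text
t 1.7 p [0.5255 0.1705 0.2085] yaw 0.236 F [-0.5  0.7 -0.5] w 0.06833656378165266 0.0 shift [-0.002 -0.006  0.29 ] turn [-0.    -0.001  0.   ]
```

View pics/s2.png

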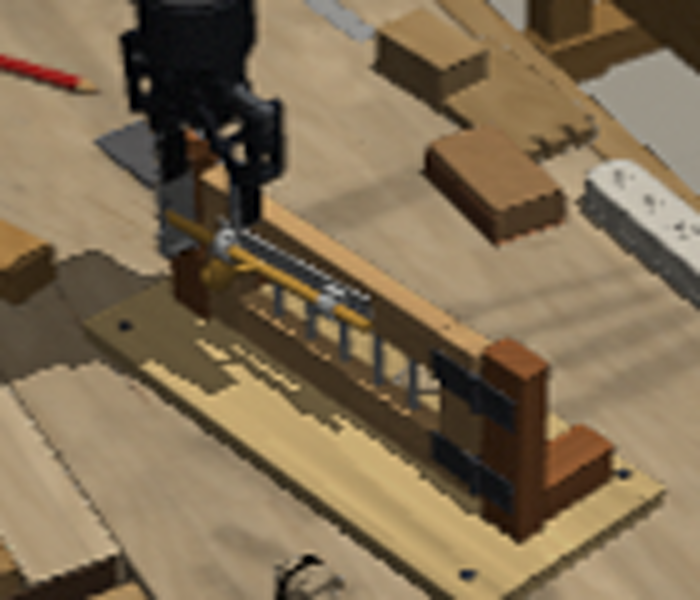

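The open fingers sit above the knob (crop 213,275) and straddle it along the gate. Descending and closing.

>>> {"name": "apply_moves", "arguments": {
  "rows": [
    [[-0.002,-0.006,0.12],[0,0,0]],
    [[-0.002,-0.006,0.22],[0,0,0]],
    [[-0.002,-0.006,0.29],[0,0,0]],
    [[-0.002,-0.006,0.292],[0,0,0]],
    [[-0.002,-0.006,0.292],[0,0,0]]
  ]
}}

```text
clock: 2.38
tcp_pos: [0.5277, 0.1691, 0.138]
orientation: [-0.37, 3.118, 0.001]
contact_force: [0.5, -0.2, 1.0]
grip_width: 0.0682
gripper_force: 0.0
```

>>> {"name": "apply_moves", "arguments": {
  "rows": [
    [[0,0,0],[0,0,0]],
    [[0,0,0],[0,0,0]],
    [[0,0,0],[0,0,0]],
    [[0,0,0],[0,0,0]],
    [[0,0,0],[0,0,0]],
    [[0,0,0],[0,0,0]],
    [[0,0,0],[0,0,0]],
    [[0,0,0],[0,0,0]]
  ],
  "jaw": -1,
  "newtons": 50
}}

```text
clock: 3.38
tcp_pos: [0.5273, 0.1699, 0.1377]
orientation: [-0.371, 3.119, 0.003]
contact_force: [-2.9, 5.4, 5.8]
grip_width: 0.0189
gripper_force: 48.7
```

```bash
python3 -c "
from h import *
rel([.526,.169,.146],.235)
s=grab_frame('scene')
cv2.imwrite('pics/s3.png',cv2.resize(s['frame'][120:240,180:320,::-1],(700,600),interpolation=cv2.INTER_CUBIC))"
```

```text
t 3.375 p [0.5273 0.1699 0.1377] yaw 0.237 F [-2.9  5.4  5.8] w 0.01886206977280566 48.65361750125885 shift [ 0.006 -0.002 -0.033] turn [0.001 0.    0.   ]
```

View pics/s3.png

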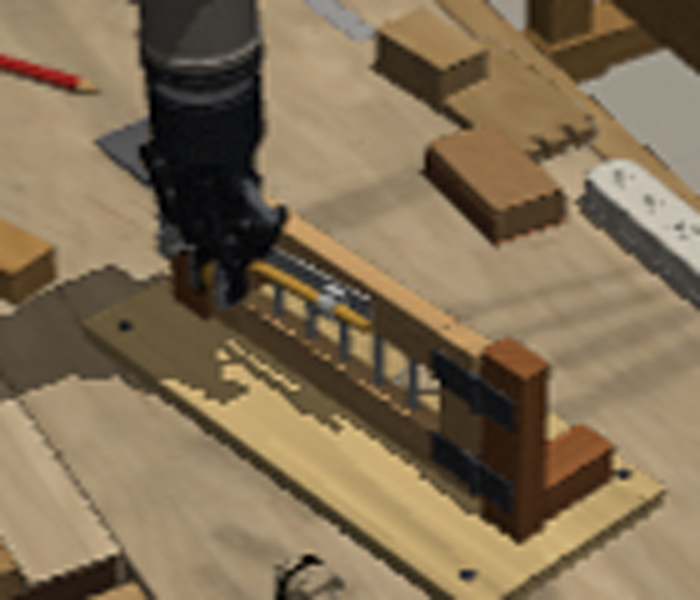

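The pads hold the knob, but the width reads 18.9 mm and there is an upward and leftward reaction. The grip is slightly high, too far right and a little too far back, so I'll regrip.

>>> {"name": "apply_moves", "arguments": {
  "rows": [
    [[0,0,0],[0,0,0]],
    [[0,0,0],[0,0,0]],
    [[0,0,0],[0,0,0]],
    [[0.012,0.012,0.024],[0,0,0]],
    [[0.012,0.012,0.024],[0,0,0]],
    [[0.012,0.012,0.024],[0,0,0]]
  ],
  "jaw": 0
}}

```text
clock: 4.18
tcp_pos: [0.5235, 0.1705, 0.1309]
orientation: [0.369, -3.12, 0.0]
contact_force: [-0.2, -1.1, -0.3]
grip_width: 0.0428
gripper_force: 0.0
```

>>> {"name": "apply_moves", "arguments": {
  "rows": [
    [[0,0,0],[0,0,0]],
    [[0,0,0],[0,0,0]],
    [[0,0,0],[0,0,0]],
    [[0,0,0],[0,0,0]],
    [[0,0,0],[0,0,0]],
    [[0,0,0],[0,0,0]],
    [[0,0,0],[0,0,0]]
  ],
  "jaw": -1,
  "newtons": 50
}}

```text
clock: 5.05
tcp_pos: [0.5238, 0.1705, 0.1312]
orientation: [-0.369, 3.12, 0.0]
contact_force: [0.3, -0.5, 4.6]
grip_width: 0.0194
gripper_force: 48.8
```

The side load is gone and the width is consistent with pad compliance. Lifting 11 mm.

>>> {"name": "apply_moves", "arguments": {
  "rows": [
    [[0,0,-0.012],[0,0,0]],
    [[0,0,-0.024],[0,0,0]],
    [[0,0,-0.036],[0,0,0]],
    [[0,0,-0.044],[0,0,0]],
    [[0,0,-0.044],[0,0,0]],
    [[0,0,-0.044],[0,0,0]]
  ]
}}

```text
clock: 5.8
tcp_pos: [0.5236, 0.1704, 0.1421]
orientation: [0.369, -3.12, 0.0]
contact_force: [1.5, -1.7, -2.6]
grip_width: 0.019
gripper_force: 49.0
```

Run:
```python
from h import *
rel([.526,.169,.146],.235)
s=grab_frame('scene');save(s,'s4raw.png')
cv2.imwrite('pics/s4.png',cv2.resize(s['frame'][145:200,205:275,::-1],(700,550),interpolation=cv2.INTER_CUBIC))
```

```text
t 5.8 p [0.5236 0.1704 0.1421] yaw 0.235 F [ 1.5 -1.7 -2.6] w 0.018990280685893778 48.960546255111694 shift [-0.008 -0.008 -0.016] turn [-0. -0.  0.]
```

View pics/s4.png

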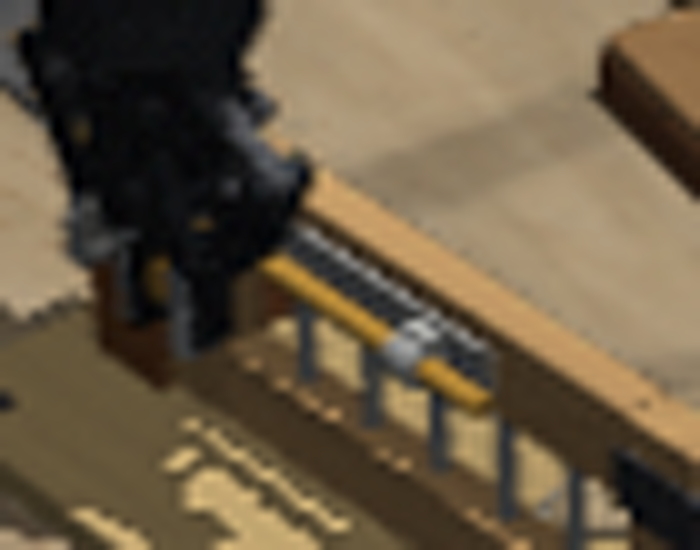

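The bolt is now about parallel to the gate's top rail, with the knob between the fingers (crop 155,270). Drawing to the right.

>>> {"name": "apply_moves", "arguments": {
  "rows": [
    [[0,-0.012,0],[0,0,0]],
    [[0,-0.024,0],[0,0,0]],
    [[0,-0.036,0],[0,0,0]],
    [[0,-0.048,0],[0,0,0]],
    [[0,-0.06,0],[0,0,0]]
  ]
}}

```text
clock: 6.48
tcp_pos: [0.527, 0.1557, 0.142]
orientation: [0.369, -3.12, -0.0]
contact_force: [0.0, 1.9, -2.6]
grip_width: 0.0196
gripper_force: 49.0
```

Only friction is felt, about 1.9 N, so the bolt slides freely. On to 47 mm in total.

>>> {"name": "apply_moves", "arguments": {
  "rows": [
    [[0,-0.02,0],[0,0,0]],
    [[0,-0.04,0],[0,0,0]],
    [[0,-0.06,0],[0,0,0]],
    [[0,-0.08,0],[0,0,0]],
    [[0,-0.1,0],[0,0,0]],
    [[0,-0.12,0],[0,0,0]],
    [[0,-0.13,0],[0,0,0]],
    [[0,-0.13,0],[0,0,0]]
  ]
}}

```text
clock: 7.48
tcp_pos: [0.5347, 0.1236, 0.142]
orientation: [0.368, -3.12, 0.001]
contact_force: [-0.1, -1.2, -2.5]
grip_width: 0.0196
gripper_force: 49.0
```

Run:
```python
from h import *
rel([.526,.169,.146],.235)
s=grab_frame('scene');save(s,'s5raw.png')
cv2.imwrite('pics/s5.png',cv2.resize(s['frame'][140:210,200:290,::-1],(770,599),interpolation=cv2.INTER_CUBIC))
# gate path: tool pose about the hinge, in tool axes at call start
yaw=.235;xh=np.array([np.cos(yaw),np.sin(yaw)]);yh=np.array([-np.sin(yaw),np.cos(yaw)])
p=telemetry.get_obs()['tcp_pos'][:2]
O=np.array([.5965,.1115])
for hx in(0,-.01):
    H=O-.1415*yh+hx*xh;r=p-H;print('H',H,'rel gate',r@xh,r@yh)
    for a in np.arange(.04,.401,.04):
        c,s_=np.cos(a),np.sin(a);d=H+np.array([[c,-s_],[s_,c]])@r-p
        print(a.round(2),'tool x,y share',(d@-xh/.25).round(3),(d@yh/.25).round(3),'turn',(-a/np.pi).round(4))
```

```text
t 7.475 p [0.5347 0.1236 0.142 ] yaw 0.235 F [-0.1 -1.2 -2.5] w 0.019610800189162843 48.9983993768692 shift [-0.008  0.185 -0.016] turn [-0. -0. -0.]
H [ 0.62944728 -0.02611078] rel gate -0.05725449192036316 0.16761325778466193
0.04 tool x,y share 0.027 -0.01 turn -0.0127
0.08 tool x,y share 0.053 -0.02 turn -0.0255
0.12 tool x,y share 0.079 -0.032 turn -0.0382
0.16 tool x,y share 0.104 -0.045 turn -0.0509
0.2 tool x,y share 0.129 -0.059 turn -0.0637
0.24 tool x,y share 0.153 -0.074 turn -0.0764
0.28 tool x,y share 0.176 -0.089 turn -0.0891
0.32 tool x,y share 0.199 -0.106 turn -0.1019
0.36 tool x,y share 0.222 -0.124 turn -0.1146
0.4 tool x,y share 0.243 -0.142 turn -0.1273
H [ 0.61972214 -0.02843921] rel gate -0.047254491920363156 0.16761325778466193
0.04 tool x,y share 0.027 -0.008 turn -0.0127
0.08 tool x,y share 0.053 -0.017 turn -0.0255
0.12 tool x,y share 0.079 -0.027 turn -0.0382
0.16 tool x,y share 0.104 -0.039 turn -0.0509
0.2 tool x,y share 0.129 -0.051 turn -0.0637
0.24 tool x,y share 0.154 -0.064 turn -0.0764
0.28 tool x,y share 0.178 -0.078 turn -0.0891
0.32 tool x,y share 0.201 -0.093 turn -0.1019
0.36 tool x,y share 0.224 -0.11 turn -0.1146
0.4 tool x,y share 0.246 -0.127 turn -0.1273
```

View pics/s5.png

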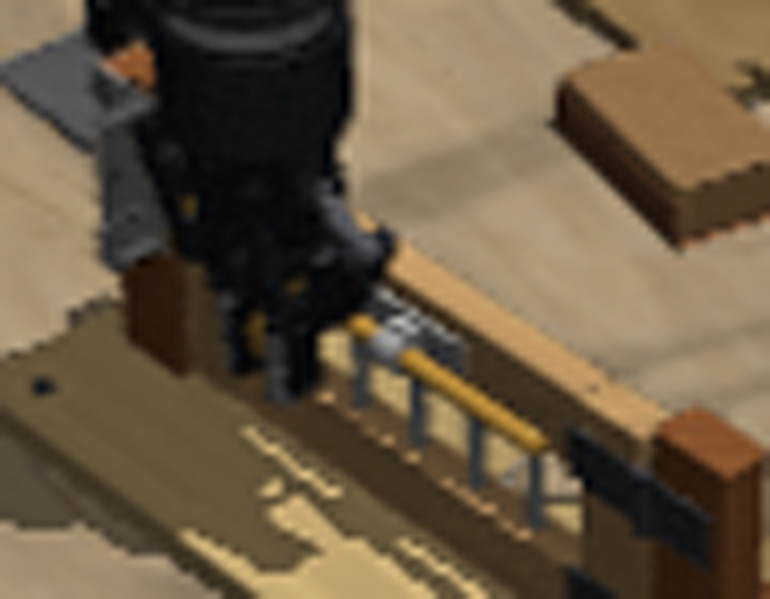

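The rod now projects well to the right (end at crop 545,445) and the keeper slot is empty, so the bolt is drawn. Pulling the gate along its arc.

>>> {"name": "apply_moves", "arguments": {
  "rows": [
    [[0.013,-0.004,0],[0,0,-0.006]],
    [[0.027,-0.009,0],[0,0,-0.0127]],
    [[0.053,-0.018,0],[0,0,-0.0255]],
    [[0.079,-0.029,0],[0,0,-0.0382]],
    [[0.104,-0.042,0],[0,0,-0.051]],
    [[0.104,-0.042,0],[0,0,-0.051]]
  ]
}}

```text
clock: 8.28
tcp_pos: [0.5119, 0.1083, 0.1423]
orientation: [-0.618, 3.079, 0.001]
contact_force: [2.7, 1.1, -6.0]
grip_width: 0.0196
gripper_force: 49.0
```

Force is as the spring predicts. Repeating the same arc for another 0.2 rad.

>>> {"name": "apply_moves", "arguments": {
  "rows": [
    [[0.027,-0.009,0],[0,0,-0.0127]],
    [[0.053,-0.018,0],[0,0,-0.0255]],
    [[0.079,-0.029,0],[0,0,-0.0382]],
    [[0.104,-0.042,0],[0,0,-0.051]],
    [[0.129,-0.055,0],[0,0,-0.0637]],
    [[0.129,-0.055,0],[0,0,-0.0637]],
    [[0.129,-0.055,0],[0,0,-0.0637]]
  ]
}}

```text
clock: 9.15
tcp_pos: [0.4879, 0.0839, 0.1423]
orientation: [-0.922, 3.002, 0.001]
contact_force: [2.5, 3.8, -4.5]
grip_width: 0.0192
gripper_force: 49.1
```

Run:
```python
from h import *
rel([.526,.169,.146],.6)
s=grab_frame('scene');t=grab_frame('top');save(s,'s6raw.png');save(t,'t6raw.png')
a=cv2.resize(s['frame'][130:220,190:310,::-1],(800,600),interpolation=cv2.INTER_CUBIC)
cv2.imwrite('pics/s6.png',a)
```

```text
t 9.15 p [0.4879 0.0839 0.1423] yaw 0.596 F [ 2.5  3.8 -4.5] w 0.019229127972887745 49.12324905395508 shift [-0.317  0.196 -0.014] turn [ 0.     0.    -0.001]
```

View pics/s6.png

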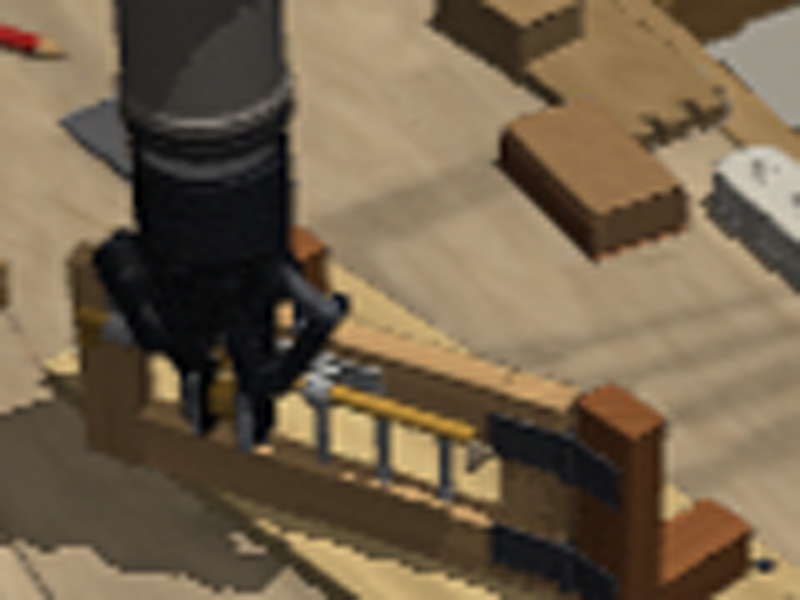

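The gate is ajar with the bolt drawn and held, and its upper free corner is near crop (85,250). Checking the opening from that.

Run:
```python
from h import *
s=grab_frame('scene');yaw=.235
xh=np.array([np.cos(yaw),np.sin(yaw)]);yh=np.array([-np.sin(yaw),np.cos(yaw)]);O=np.array([.5965,.1115])
for u,v in[(75,255),(85,245),(98,243)]:
    q=onz(s,190+u*.15-.4,130+v*.15-.4,.153);d=q[:2]-O;print(q,'gate x,y',d@xh,d@yh)
```

```text
[0.46572015 0.21250456 0.153     ] gate x,y -0.10366708190596718 0.1286795503201626
[0.47365145 0.21785139 0.153     ] gate x,y -0.09470879961362445 0.13203267301900531
[0.48007778 0.21616029 0.153     ] gate x,y -0.08885286572127563 0.12889173185285221
```

The free edge measures about 9.5 cm out. A small nudge, then a settle.

>>> {"name": "apply_moves", "arguments": {
  "rows": [
    [[0.008,-0.003,0],[0,0,-0.004]],
    [[0.008,-0.003,0],[0,0,-0.004]],
    [[0.008,-0.003,0],[0,0,-0.004]],
    [[0.008,-0.003,0],[0,0,-0.004]],
    [[0.008,-0.003,0],[0,0,-0.004]],
    [[0.008,-0.003,0],[0,0,-0.004]]
  ]
}}

```text
clock: 10.05
tcp_pos: [0.4865, 0.0815, 0.1422]
orientation: [-0.941, 2.997, 0.0]
contact_force: [2.5, 3.3, -3.4]
grip_width: 0.0193
gripper_force: 49.2
```

```bash
python3 -c "
from h import *
rel([.526,.169,.146],.6)
print(job.hand_in())"
```

```text
t 10.05 p [0.4865 0.0815 0.1422] yaw 0.608 F [ 2.5  3.3 -3.4] w 0.01934484322118734 49.190924763679504 shift [-0.33   0.197 -0.015] turn [-0.     0.     0.003]
the job is handed in; nothing more can be done
None
```

I lifted the bolt to about level, drew it about 47 mm clear of the keeper, and pulled the gate about 10 cm ajar by camera estimate; the arm was still holding it by the knob when I handed the job in at about 10 s, with nothing else on the bench touched.

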